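# Turn the specimen jar to the barcode scanner and scan it

### The arm

A 7-joint arm with a two-finger parallel gripper is mounted at the origin on the work surface. World frame = base frame: x ahead of the robot, y to its left, z up, the work surface at z = 0. Lengths are in m, angles in rad, forces in N, time in s.
With the tool pointing down it reaches from about 0.425 to 1.025 m from the base axis. Payload 9.4 kg.
Tool frame: the origin (TCP) lies at the very end of the fingers, on their centre line; the grasp point (between the pads) lies 19 mm behind it; z points along the fingers, y is the line along which they close (so a half turn about z gives the same grasp; the last joint's range is limited). The gripper opens to 85 mm and grips with 20 to 120 N. Pads are 22 mm wide; open, the fingers measure 114 mm over their backs; the gripper's body (76 mm by 85 mm) begins 54 mm behind the grasp point. The pads swing forward as they close: fully open they stand 13 mm farther back than shut.
Start: joints at [1.077, 0.599, -0.003, 1.599, 0.002, 0.943, -0.08], TCP at [0.293, -0.663, 0.231] pointing down, gripper open.
Joint ranges: [-2.57, 2.57], [-0.35, 1.97], [-1.29, 1.29], [0.11, 2.56], [-1.05, 4.19], [0.11, 1.86], [-2.63, 2.63]. Speed limits (rad/s): [2.22, 2.22, 3.01, 3.01, 3.14, 3.14, 3.14].

### API

Orientations are given as a unit quaternion [x, y, z, w].
In Python, from cell import r gives the robot as it stands. The module is installed in compiled form; this text tells all that it offers.
- The arm moves only by the tool apply_moves, never from a script. Its argument "steps" is a list of rows, each an object of numbers: "fingers": the finger opening in mm, from 0 to 85.4; "x", "y", "z": the shift along the tool's x, y, z in mm; "rx", "ry", "rz": the turn, a rotation vector about the tool's x, y, z in rad. A call has 1 to 20 rows; each row is the pose to reach, as a shift and turn from the pose commanded when the call began, along the tool's axes at that moment; what a row does not reach only later rows make up. A row lasts 1/8 s, in which the tool goes at most 62.5 mm and 10.7 degrees, less where a joint would pass 70% of its speed; a pose out of reach is approached as far as the arm can. A call with a gripper value outside its range is refused whole. The fingers move at their own pace and stop on an object; "squeeze" is the grip in N (left out, the last holds). Time passes only in rows, so rows that repeat a pose let the fingers close. It gives the time, the measured TCP pose, the force, the opening and the grip force at its end, in the units of the state.
- r.read_state(): the state, without advancing time (a new reading comes with each control period).
- r.capture(name): name is "scene" or "top" or "wrist"; returns (picture, depth): 400x640x3 uint8, red, green, blue; 400x640 float32, m along the optical axis (not along the pixel's ray), 0 where there is no reading.
- r.get_calibration(name): a dict with "fx", "fy", "cx", "cy" (pixels), "dist" ([k1, k2, p1, p2, k3] as OpenCV has them; the pictures are not rectified), "position" and "attitude" of the camera in the world; the wrist camera has in their place "hand_eye" (4x4, takes a point from camera to tool coordinates, whose origin is the TCP and whose axes are the flange's). Camera axes: x right, y down, z forward; pixel columns grow to the right and rows downward; lengths in m; the calibration is good to about 2 mm. A picture is of the moment at which its call begins: read the wrist's pose just before it. get_calibration takes no time and is no camera call.
- r.close_job(): hands the job in; it is judged then, once.
The state is a dict: "t": time; "qpos": joint angles; "qvel": joint speeds; "effort": joint torques, N m; "position": TCP position; "tcp_rot": TCP orientation; "contact_force": force on the tool from outside, world axes, zero at the start; "moment": the same for the moment, N m; "grip_width": finger opening in m; "grasp_force": force on a finger pad.
Only numpy, scipy, OpenCV 4.12 (cv2) and the standard library are available. Lean on these libraries where they do the work, as an engineer would, in place of code of your own. Each camera call takes 0.05 s, during which the arm holds its last target. There are 200 camera calls.

### The job

The specimen jar stands on the scanner's turntable with its barcode label turned away from the scanner. Turn the table by its upright posts until the label squarely faces the scanner's window, and only then press the key on top of the scanner fully down and let it go. The jar must stay upright in the ring of the turntable, and the other things on the counter must be left where they are.

Things in the scene. Friction and masses are not known exactly. Their poses are not given: they have to be found in the camera images.
- station: Fixed reading station, placed and yawed differently each time. Origin: on the turntable's vertical axis, at counter level; z up; +y points from that axis to the scanner. Scanner: a white block on its +y side, 90 mm wide (x), 75 mm deep (y, 130 to 205 mm from the axis), 100 mm tall, with a dark window towards the turntable and a key on top.
- window (a point): Middle of the dark window in the scanner's face: 130 mm from the turntable axis along the station's +y, 62 mm above the counter, at x = 0. The window looks at the turntable (along -y).
- disc (a point): Centre of the aluminium turntable disc's top face (radius 108 mm, 25 mm above the counter). It turns both ways without end, with light friction (about 2 N at a post), carries the jar round and stops when no longer pushed. A ring (inner radius 48 mm, 6 mm high) locates the jar in the middle.
- post (a point): Centre of the top of one of four identical round steel posts, 14 mm in diameter, that stand on the disc at 95 mm from its axis, 90 degrees apart, and reach from the disc's top face to 85 mm above the counter; the other three are 90, 180 and 270 degrees round from this one.
- jar: Amber jar 88 mm in diameter, white lid 92 mm (too wide for most grippers), 85 mm tall, 0.2 to 0.45 kg, standing loose in the disc's ring; top 110 mm above the counter. Origin: centre of its underside; z up; +x points out through the middle of the label and must end towards the scanner (station +y) within 15 degrees. A brown seal strip 14 mm wide on the lid runs from the middle to the rim at +x.
- label (a point): Middle of the white barcode label with black bars, on the jar's side: 45 mm from the jar's axis along its +x, 34 mm above its underside. The label covers about 40 degrees either side.
- scan_key (a joint): Travel of the scanner's push key: 0 up, 0.006 m fully down; sprung, about 5 N when fully down; it comes back up by itself. It counts as pressed from 0.004.
- scan_key_top (a point): Centre of the top face of the round black key, 36 mm in diameter, in the middle of the scanner's top (168 mm from the turntable axis); it is pressed straight down.
- spare_jar: A second jar of the same kind and size but without label, standing loose on the counter beside the station. Not to be disturbed. Origin: centre of its underside.
- reagent: Small loose white bottle with black cap, 54 mm in diameter, 100 mm tall, on the counter beside the station. Not to be disturbed. Origin: centre of its underside.
- rack: Loose brown wooden rack, 120 by 220 mm (x by y), 55 mm high, with capped tubes standing in it up to 93 mm. Not to be disturbed. Origin: centre of its underside.
There are look-alikes about, which are no part of the job. What is shaped like the jar but green or pink is not meant.

How it is judged:
By the outcome, as a careful person would: the job done as asked, in the order asked, and still so for the second after the job is handed in, with the robot touching nothing.
It also fails if it takes over 48 s, if anything falls off the work surface, if the arm or the gripper's body presses on something with over 40 N, if the wrist force passes 120 N, or if a joint passes its speed limit or range.

## Working session

There is one attempt and no reset: what is moved stays moved. The work goes in short steps, Python scripts to look and compute and a tool call to move; the robot and the scene stay as the last step left them, time stands still between calls to the robot, and variables do not carry over. Pictures are saved under pics/ and viewed, at most 10 in all, crops included, and the job is handed in when it is done.

Besides the shell and the picture viewer there is one more tool, called after "Call:" in YAML: its name, and indented under it one key for each argument. apply_moves: Moves the arm, as the interface text tells. Its arguments: {"type":"object","properties":{"steps":{"type":"array","items":{"type":"object","properties":{"fingers":{"type":"number"},"x":{"type":"number"},"y":{"type":"number"},"z":{"type":"number"},"rx":{"type":"number"},"ry":{"type":"number"},"rz":{"type":"number"}}}},"squeeze":{"type":"number"}},"required":["steps"]}

```bash
mkdir -p pics
python3 - <<'E'
from cell import r
import cv2,numpy as np
for n in("scene","top"):
    p,d=r.capture(n); cv2.imwrite(f"pics/{n}0.png",p[:,:,::-1]); np.savez(f"pics/{n}0.npz",p=p,d=d)
    print(n,r.get_calibration(n))
print(r.get_calibration("wrist"));print(r.read_state())
E
```

```text
scene {'fx': 430.19758743399046, 'fy': 430.19758743399046, 'cx': 320.325527747539, 'cy': 194.71036368733982, 'dist': array([-0.0183531,  0.       ,  0.       ,  0.       ,  0.       ]), 'position': array([ 1.07388973, -0.16859511,  1.06224338]), 'attitude': array([ 0.81863189,  0.50789153, -0.14363335, -0.22640115])}
top {'fx': 498.895246251104, 'fy': 498.895246251104, 'cx': 317.9098858295534, 'cy': 200.0517178485644, 'dist': array([0.01777541, 0.        , 0.        , 0.        , 0.        ]), 'position': array([0.43190573, 0.10797416, 1.26143442]), 'attitude': array([ 0.71456904, -0.69793061,  0.03356869, -0.03401606])}
{'fx': 316.2184323926339, 'fy': 316.2184323926339, 'cx': 318.2206633941687, 'cy': 203.21339613621043, 'dist': array([-0.02952377,  0.        ,  0.        ,  0.        ,  0.        ]), 'hand_eye': array([[-5.40189871e-04, -9.48724730e-01, -3.16102981e-01,
         8.17374838e-02],
       [ 9.99999659e-01, -3.15206716e-04, -7.62869365e-04,
         3.55299975e-04],
       [ 6.24115250e-04, -3.16103286e-01,  9.48724577e-01,
        -1.43315528e-01],
       [ 0.00000000e+00,  0.00000000e+00,  0.00000000e+00,
         1.00000000e+00]])}
{'t': 0.1, 'qpos': array([ 1.07728835,  0.60008858, -0.00255878,  1.60008332,  0.00180691,
        0.94290604, -0.07979697]), 'qvel': array([-0.00154521, -0.00125612, -0.00050521, -0.00299375, -0.00023796,
        0.00028892, -0.00030788]), 'effort': array([ 5.51109610e-03, -7.77984738e+01,  1.56928148e+00, -2.58622044e+01,
        1.25423167e-02,  5.49592223e-03, -2.08983653e-05]), 'position': array([ 0.2933254 , -0.6625254 ,  0.23045976]), 'tcp_rot': array([ 9.78353997e-01,  2.06936962e-01, -2.18317186e-04, -7.08678959e-04]), 'contact_force': array([ 0.58418139,  0.01814143, -0.53596049]), 'moment': array([ 0.04058306, -0.06093505, -0.02222929]), 'grasp_force': 0.0, 'grip_width': 0.08530900510761065}
```

View pics/top0.png

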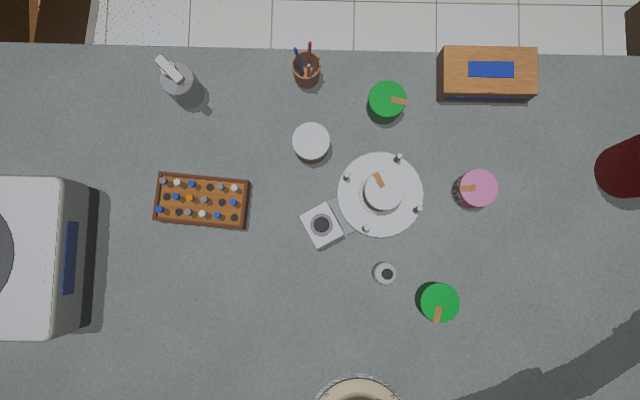

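View pics/scene0.png

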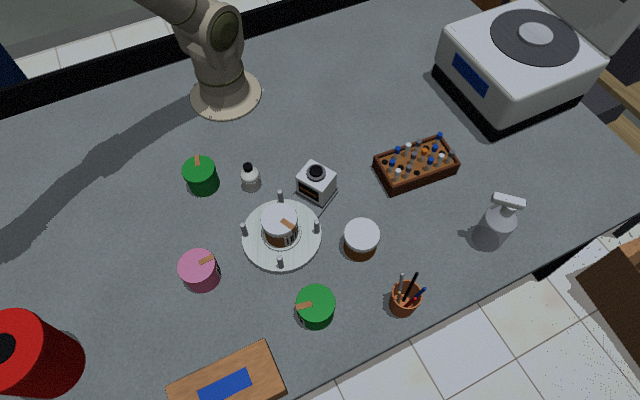

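The top view shows the turntable at about (380,195), its posts near (399,157), (347,178), (366,230) and (418,209), and the strip near (378,180). The scanner key is at (321,224), the spare jar at (311,142) and the reagent at (385,273). Next I'll convert these to world positions.

```bash
cat > h.py <<'E'
import cv2,numpy as np
from cell import r
from scipy.spatial.transform import Rotation as R
def ray(n,uv,z,pose=None):
    c=r.get_calibration(n);K=np.array([[c["fx"],0,c["cx"]],[0,c["fy"],c["cy"]],[0,0,1]])
    q=cv2.undistortPoints(np.array(uv,float).reshape(-1,1,2),K,c["dist"]).reshape(-1,2)
    d=np.c_[q,np.ones(len(q))]
    if n=="wrist":
        H=c["hand_eye"];Rt=R.from_quat(pose["tcp_rot"]).as_matrix();M=Rt@H[:3,:3];o=pose["position"]+Rt@H[:3,3]
    else: M=R.from_quat(c["attitude"]).as_matrix();o=c["position"]
    d=d@M.T
    return o+d*((z-o[2])/d[:,2])[:,None]
E
python3 - <<'E'
from h import *
f=np.load("pics/top0.npz");p=f["p"];hsv=cv2.cvtColor(p,cv2.COLOR_RGB2HSV)
# disc edge
x0,y0=320,130
crop=p[y0:260,x0:450]
cv2.imwrite("pics/crop.png",cv2.resize(crop[:,:,::-1],None,fx=4.6,fy=4.6,interpolation=cv2.INTER_CUBIC))
g=cv2.cvtColor(p,cv2.COLOR_RGB2GRAY)
m=cv2.inRange(hsv,(5,80,80),(20,255,255));m[:, :355]=0;m[:,:][:160]=0;m[195:]=0;m[:,400:]=0
v,u=np.nonzero(m);print("strip px",len(u),u.mean(),v.mean());P=ray("top",np.c_[u,v],.11);print("strip",P.mean(0))
c=P.mean(0);w,V=np.linalg.eigh(np.cov((P-c)[:,:2].T));print(w**.5,V[:,1],np.degrees(np.arctan2(V[1,1],V[0,1])))
for a,z in(((399,157),.085),((347,178),.085),((366,230),.085),((418,209),.085),((321,224),.106),((311,142),.085),((385,273),.1)):print(a,ray("top",a,z)[0])
E
```

```text
strip px 77 378.5064935064935 179.2987012987013
strip [ 0.59416044 -0.02983639  0.11      ]
[0.00346719 0.0102879 ] [-0.88770271 -0.4604171 ] -152.58597482577787
(399, 157) [ 0.652509   -0.08106227  0.085     ]
(347, 178) [0.59903379 0.04210894 0.085     ]
(366, 230) [ 0.47655941 -0.00483391  0.085     ]
(418, 209) [ 0.52905719 -0.12693392  0.085     ]
(321, 224) [0.48717373 0.10154752 0.106     ]
(311, 142) [0.68396333 0.12988153 0.085     ]
(385, 273) [ 0.37806252 -0.04854507  0.1       ]
```

View pics/crop.png

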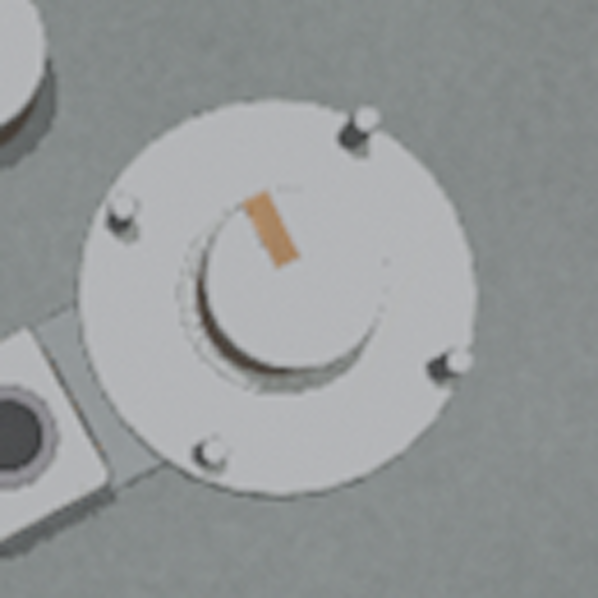

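```bash
cat >> h.py <<'E'
def rel(s,pos,yaw):
    "move row (mm, rad) to tool-down pose; yaw = world angle of tool y axis, modulo pi"
    M=R.from_quat(s["tcp_rot"]).as_matrix();y=M[:,1];a=np.arctan2(y[1],y[0])
    d=(yaw-a+np.pi/2)%np.pi-np.pi/2
    T=np.c_[[np.sin(a+d),-np.cos(a+d),0],[np.cos(a+d),np.sin(a+d),0],[0,0,-1]]
    return np.round(M.T@(np.array(pos)-s["position"])*1e3,1),np.round(R.from_matrix(M.T@T).as_rotvec(),3),round(np.degrees(d),1)
E
python3 - <<'E'
from h import *
f=np.load("pics/top0.npz");d=f["d"]
px=lambda a:np.array(a,float)/4.6+[320,130]-.4
posts=ray("top",px([(366,119),(125,207),(211,452),(458,360)]),.085)
c=posts.mean(0)[:2];print("posts",posts,c);e=posts[:,:2]-c;print(np.hypot(*e.T),np.degrees(np.arctan2(e[:,1],e[:,0])))
print("disc",ray("top",px((277,296)),.025))
print("strip ends",ray("top",px([(288,264),(257,194)]),.11))
o=r.get_calibration("top");
M=R.from_quat(o["attitude"]).as_matrix()
for uv in((321,224),(321,212),(321,240),(311,142),(383,188)):
    u,v=uv;zz=np.median(d[v-1:v+2,u-1:u+2]);q=np.array([(u-o["cx"])/o["fx"],(v-o["cy"])/o["fy"],1])*zz;print(uv,o["position"]+M@q)
# key centroid
g=cv2.cvtColor(f["p"],cv2.COLOR_RGB2GRAY);m=(g<75);m[:213]=0;m[236:]=0;m[:,:309]=0;m[:,334:]=0
v,u=np.nonzero(m);print("key",len(u),u.mean(),v.mean());k=ray("top",(u.mean(),v.mean()),.107)[0];print(k)
e=k[:2]-c;print(np.hypot(*e),np.degrees(np.arctan2(e[1],e[0])))
s=r.read_state();pa=posts[3]
a=np.arctan2(*(pa[:2]-c)[::-1]);p=c+.095*np.array([np.cos(a),np.sin(a)])
for z in(.2,.055):print(p,rel(s,[*p,z],a+np.pi/2))
E
```

```text
posts [[ 0.65621962 -0.08142482  0.085     ]
 [ 0.6071843   0.0427944   0.085     ]
 [ 0.48156258 -0.00351381  0.085     ]
 [ 0.53182328 -0.12967233  0.085     ]] [ 0.56919744 -0.04295414]
[0.09514648 0.093786   0.09610104 0.09442919] [ -23.84921781   66.10651487  155.76973273 -113.31527942]
disc [[ 0.56938733 -0.04372179  0.025     ]]
strip ends [[ 0.57632559 -0.03865453  0.11      ]
 [ 0.61167519 -0.02255193  0.11      ]]
(321, 224) [0.48637443 0.10163985 0.1226628 ]
(321, 212) [0.51561512 0.10214468 0.09771489]
(321, 240) [0.45034421 0.10065814 0.09939948]
(311, 142) [0.68440106 0.12992148 0.0831176 ]
(383, 188) [ 0.5741766  -0.04073082  0.10871852]
key 53 322.24528301886795 224.28301886792454
[0.48653921 0.09865761 0.107     ]
0.16397034021089057 120.27194504040148Traceback (most recent call last):
  File "<stdin>", line 18, in <module>
  File "h.py", line 18, in rel
    return np.round(M.T@(np.array(pos)-s["position"])*1e3,1),np.round(R.from_matrix(M.T@T).as_rotvec(),3),round(np.degrees(d),1)
                                                                      ~~~~~~~~~~~~~^^^^^^^
  File "scipy/spatial/transform/_rotation.pyx", line 1143, in scipy.spatial.transform._rotation.Rotation.from_matrix
ValueError: Non-positive determinant (left-handed or null coordinate frame) in rotation matrix 0: [[-7.33743054e-01  6.79427047e-01  1.33879241e-04]
 [ 6.79426457e-01  7.33742126e-01  1.47703357e-03]
 [-9.05303721e-04 -1.17472422e-03  9.99998900e-01]].
```

```bash
sed -i 's/np.sin(a+d),-np.cos(a+d),0/-np.sin(a+d),np.cos(a+d),0/' h.py
python3 - <<'E'
from h import *
c=np.array([.5693,-.0433])
f=np.load("pics/top0.npz");hsv=cv2.cvtColor(f["p"],cv2.COLOR_RGB2HSV)
g=cv2.cvtColor(f["p"],cv2.COLOR_RGB2GRAY)
m=(g<75);m[:213]=0;m[236:]=0;m[:,:309]=0;m[:,334:]=0;v,u=np.nonzero(m)
k=ray("top",(u.mean(),v.mean()),.121)[0];e=k[:2]-c;print("key",k,np.hypot(*e),np.degrees(np.arctan2(e[1],e[0])))
# scanner top outline
m=((g>150)).astype(np.uint8);m[:195]=0;m[255:]=0;m[:,:290]=0;m[:,348:]=0
n,L,S,C=cv2.connectedComponentsWithStats(m);i=L[209,312] or 1+np.argmax(S[1:,4]);v,u=np.nonzero(L==i);print(S[i])
P=ray("top",np.c_[u,v],.1)[:,:2].astype(np.float32)*1000
print(cv2.minAreaRect(P))
s=r.read_state();a=np.radians(-113.5);p=c+.095*np.array([np.cos(a),np.sin(a)])
for z in(.2,.055):print(p,rel(s,[*p,z],a+np.pi/2))
E
```

```text
key [0.48587666 0.0987706  0.121     ] 0.16475286881644324 120.42130144090719
[299 201  44  48 805]
((486.0821838378906, 101.73101806640625), (88.47203063964844, 73.20623779296875), 29.78181266784668)
[ 0.53141884 -0.13042071] (array([ 433.2, -390.1,   31. ]), array([-0.001, -0.   , -0.744]), np.float64(42.6))
[ 0.53141884 -0.13042071] (array([ 433.2, -389.9,  176. ]), array([-0.001, -0.   , -0.744]), np.float64(42.6))
```

Call:
apply_moves:
  steps:
    - {"x": 43,"y": -39,"z": 3,"rz": -0.07,"fingers": 28}
    - {"x": 87,"y": -78,"z": 6,"rz": -0.15,"fingers": 28}
    - {"x": 130,"y": -117,"z": 9,"rz": -0.22,"fingers": 28}
    - {"x": 173,"y": -156,"z": 12,"rz": -0.3,"fingers": 28}
    - {"x": 217,"y": -195,"z": 15,"rz": -0.37,"fingers": 28}
    - {"x": 260,"y": -234,"z": 18,"rz": -0.45,"fingers": 28}
    - {"x": 303,"y": -273,"z": 21,"rz": -0.52,"fingers": 28}
    - {"x": 347,"y": -312,"z": 24,"rz": -0.6,"fingers": 28}
    - {"x": 390,"y": -351,"z": 27,"rz": -0.67,"fingers": 28}
    - {"x": 433.2,"y": -390,"z": 31,"rz": -0.744,"fingers": 28}
    - {"x": 433.2,"y": -390,"z": 31,"rz": -0.744,"fingers": 28}
    - {"x": 433.2,"y": -390,"z": 31,"rz": -0.744,"fingers": 28}
    - {"x": 433.2,"y": -390,"z": 31,"rz": -0.744,"fingers": 28}

```text
schema error: expected keys fingers, x, y, z, rx, ry, rz
```

Run:
```python
from h import *
s=r.read_state();p,d=r.capture("wrist");cv2.imwrite("pics/w1.png",p[:,:,::-1]);print(s)
c=np.array([.5693,-.0433]);a=np.radians(-113.5);q=c+.095*np.array([np.cos(a),np.sin(a)]);print(rel(s,[*q,.055],a+np.pi/2))
# project post/center expectations
cal=r.get_calibration("wrist");H=cal["hand_eye"];T=R.from_quat(s["tcp_rot"]).as_matrix()
for w in([*q,.085],[.5743,-.04,.11]):
    x=H[:3,:3].T@(T.T@(np.array(w)-s["position"])-H[:3,3]);print(cal["fx"]*x[0]/x[2]+cal["cx"],cal["fy"]*x[1]/x[2]+cal["cy"])
```

```text
{'t': 0.1, 'qpos': array([ 1.07728835,  0.60008858, -0.00255878,  1.60008332,  0.00180691,
        0.94290604, -0.07979697]), 'qvel': array([-0.00154521, -0.00125612, -0.00050521, -0.00299375, -0.00023796,
        0.00028892, -0.00030788]), 'effort': array([ 5.51109610e-03, -7.77984738e+01,  1.56928148e+00, -2.58622044e+01,
        1.25423167e-02,  5.49592223e-03, -2.08983653e-05]), 'position': array([ 0.2933254 , -0.6625254 ,  0.23045976]), 'tcp_rot': array([ 9.78353997e-01,  2.06936962e-01, -2.18317186e-04, -7.08678959e-04]), 'contact_force': array([ 0.58418139,  0.01814143, -0.53596049]), 'moment': array([ 0.04058306, -0.06093505, -0.02222929]), 'grasp_force': 0.0, 'grip_width': 0.08530900510761065}
(array([ 433.2, -389.9,  176. ]), array([-0.001, -0.   , -0.744]), np.float64(42.6))
-435.82706808009664 -617.4349777119991
-922.7638896605954 -1127.9103175023856
```

View pics/w1.png

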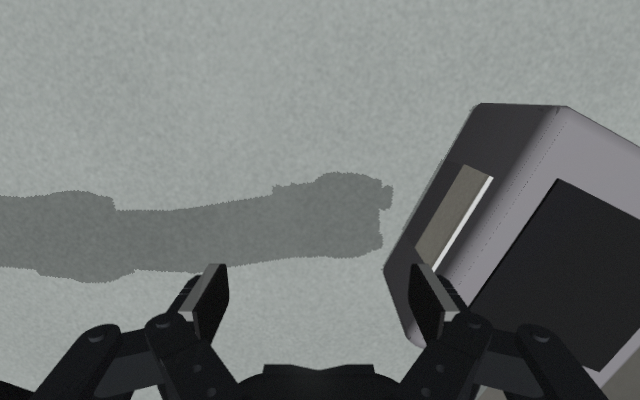

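The move was refused because every row needs all seven keys, so the wrist picture is from the start pose. It shows bare counter and a grey box at right, on the +y side and away from my path.

Call:
apply_moves:
  steps:
    - {"x": 43,"y": -39,"z": 0,"rx": 0,"ry": 0,"rz": -0.07,"fingers": 28}
    - {"x": 87,"y": -78,"z": 0,"rx": 0,"ry": 0,"rz": -0.15,"fingers": 28}
    - {"x": 130,"y": -117,"z": 0,"rx": 0,"ry": 0,"rz": -0.22,"fingers": 28}
    - {"x": 173,"y": -156,"z": 0,"rx": 0,"ry": 0,"rz": -0.3,"fingers": 28}
    - {"x": 217,"y": -195,"z": 5,"rx": 0,"ry": 0,"rz": -0.37,"fingers": 28}
    - {"x": 260,"y": -234,"z": 10,"rx": 0,"ry": 0,"rz": -0.45,"fingers": 28}
    - {"x": 303,"y": -273,"z": 15,"rx": 0,"ry": 0,"rz": -0.52,"fingers": 28}
    - {"x": 347,"y": -312,"z": 20,"rx": 0,"ry": 0,"rz": -0.6,"fingers": 28}
    - {"x": 390,"y": -351,"z": 25,"rx": 0,"ry": 0,"rz": -0.67,"fingers": 28}
    - {"x": 433,"y": -390,"z": 31,"rx": 0,"ry": 0,"rz": -0.744,"fingers": 28}
    - {"x": 433,"y": -390,"z": 31,"rx": 0,"ry": 0,"rz": -0.744,"fingers": 28}
    - {"x": 433,"y": -390,"z": 31,"rx": 0,"ry": 0,"rz": -0.744,"fingers": 28}
    - {"x": 433,"y": -390,"z": 31,"rx": 0,"ry": 0,"rz": -0.744,"fingers": 28}

```text
t: 1.78
position: [0.5309, -0.1326, 0.2002]
tcp_rot: [0.837, 0.547, -0.0, 0.0]
contact_force: [0.4, 0.0, 0.6]
grip_width: 0.0281
grasp_force: 0.0
```

Run:
```python
from h import *
s=r.read_state();p,d=r.capture("wrist");cv2.imwrite("pics/w2.png",p[:,:,::-1]);print(s["qpos"],s["contact_force"],s["grip_width"])
c=np.array([.5693,-.0433]);a=np.radians(-113.5);q=c+.095*np.array([np.cos(a),np.sin(a)]);print(rel(s,[*q,.055],a+np.pi/2))
cal=r.get_calibration("wrist");H=cal["hand_eye"];T=R.from_quat(s["tcp_rot"]).as_matrix()
for w in([*q,.085],[.5743,-.04,.11]):
    x=H[:3,:3].T@(T.T@(np.array(w)-s["position"])-H[:3,3]);print(cal["fx"]*x[0]/x[2]+cal["cx"],cal["fy"]*x[1]/x[2]+cal["cy"])
```

```text
[ 0.31732029  0.43723898 -0.24385087  2.02847906  0.16153818  0.69415697
 -0.44156156] [0.44592429 0.043141   0.60486282] 0.028071924899662766
(array([  2.3,  -0.4, 145.2]), array([-0.   ,  0.001, -0.002]), np.float64(0.1))
317.2903547464095 195.53143976826408
321.4111147576268 65.59165735605848
```

View pics/w2.png

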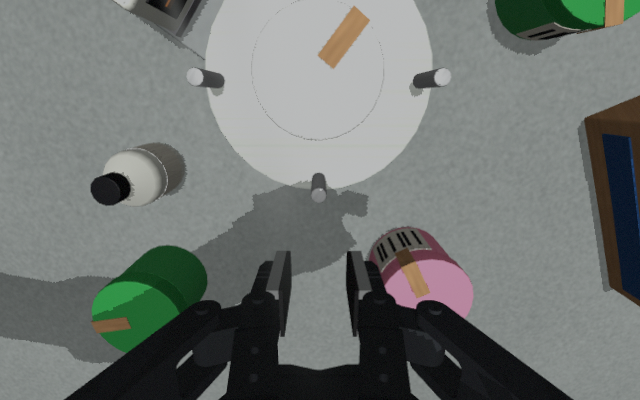

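The post top is at (319,194), within 2 px of the prediction. Now I'll descend straddling it, which leaves 7 mm of clearance each side.

Call:
apply_moves:
  steps:
    - {"x": 2,"y": 0,"z": 50,"rx": 0,"ry": 0,"rz": 0,"fingers": 28}
    - {"x": 2,"y": 0,"z": 90,"rx": 0,"ry": 0,"rz": 0,"fingers": 28}
    - {"x": 2,"y": 0,"z": 120,"rx": 0,"ry": 0,"rz": 0,"fingers": 28}
    - {"x": 2,"y": 0,"z": 145,"rx": 0,"ry": 0,"rz": 0,"fingers": 28}
    - {"x": 2,"y": 0,"z": 145,"rx": 0,"ry": 0,"rz": 0,"fingers": 20}
    - {"x": 2,"y": 0,"z": 145,"rx": 0,"ry": 0,"rz": 0,"fingers": 20}

```text
t: 2.58
position: [0.5326, -0.1299, 0.056]
tcp_rot: [0.837, 0.548, 0.0, 0.0]
contact_force: [0.3, -0.4, 0.4]
grip_width: 0.02
grasp_force: 0.0
```

Run:
```python
from h import *
s=r.read_state();print(s["position"],s["contact_force"],s["grip_width"])
c=np.array([.5693,-.0433])
for t in range(6,97,6):
    a=np.radians(-113.5+t);q=c+.095*np.array([np.cos(a),np.sin(a)]);x,w,_=rel(s,[*q,.055],a+np.pi/2) 
    print(t,x,w)
```

```text
[ 0.53256774 -0.12986466  0.05603456] [ 0.32967361 -0.37973902  0.35239407] 0.020007454200869083
6 [-0.4  9.1  1. ] [ 0.001  0.    -0.106]
12 [ 1.1 18.9  1. ] [ 0.001  0.    -0.21 ]
18 [ 3.7 28.5  1.1] [ 0.001  0.    -0.315]
24 [ 7.3 37.8  1.1] [ 0.001  0.    -0.42 ]
30 [11.8 46.7  1.1] [ 0.001  0.    -0.524]
36 [17.2 55.   1.1] [ 0.001  0.    -0.629]
42 [23.5 62.7  1.1] [ 0.001  0.    -0.734]
48 [30.5 69.7  1.1] [ 0.001  0.    -0.839]
54 [38.3 76.   1.1] [ 0.001  0.    -0.943]
60 [46.6 81.4  1.1] [ 1.000e-03  0.000e+00 -1.048e+00]
66 [55.5 85.9  1.1] [ 1.000e-03  0.000e+00 -1.153e+00]
72 [64.8 89.5  1.1] [ 1.000e-03  1.000e-03 -1.257e+00]
78 [74.4 92.   1.1] [ 1.000e-03  1.000e-03 -1.362e+00]
84 [84.2 93.6  1.1] [ 1.000e-03  1.000e-03 -1.467e+00]
90 [94.1 94.1  1.1] [ 1.00e-03 -1.00e-03  1.57e+00]
96 [104.   93.6   1.1] [ 1.000e-03 -0.000e+00  1.465e+00]
```

Call:
apply_moves:
  steps:
    - {"x": -0.6,"y": 4,"z": 0,"rx": 0,"ry": 0,"rz": -0.05,"fingers": 20}
    - {"x": -0.4,"y": 9,"z": 0,"rx": 0,"ry": 0,"rz": -0.105,"fingers": 20}
    - {"x": 1.1,"y": 18.9,"z": 0,"rx": 0,"ry": 0,"rz": -0.21,"fingers": 20}
    - {"x": 3.7,"y": 28.5,"z": 0,"rx": 0,"ry": 0,"rz": -0.315,"fingers": 20}
    - {"x": 7.3,"y": 37.8,"z": 0,"rx": 0,"ry": 0,"rz": -0.42,"fingers": 20}
    - {"x": 11.8,"y": 46.7,"z": 0,"rx": 0,"ry": 0,"rz": -0.524,"fingers": 20}
    - {"x": 17.2,"y": 55,"z": 0,"rx": 0,"ry": 0,"rz": -0.629,"fingers": 20}
    - {"x": 23.5,"y": 62.7,"z": 0,"rx": 0,"ry": 0,"rz": -0.734,"fingers": 20}
    - {"x": 30.5,"y": 69.7,"z": 0,"rx": 0,"ry": 0,"rz": -0.839,"fingers": 20}
    - {"x": 38.3,"y": 76,"z": 0,"rx": 0,"ry": 0,"rz": -0.943,"fingers": 20}
    - {"x": 46.6,"y": 81.4,"z": 0,"rx": 0,"ry": 0,"rz": -1.048,"fingers": 20}
    - {"x": 55.5,"y": 85.9,"z": 0,"rx": 0,"ry": 0,"rz": -1.153,"fingers": 20}
    - {"x": 64.8,"y": 89.5,"z": 0,"rx": 0,"ry": 0,"rz": -1.257,"fingers": 20}
    - {"x": 74.4,"y": 92,"z": 0,"rx": 0,"ry": 0,"rz": -1.362,"fingers": 20}
    - {"x": 84.2,"y": 93.6,"z": 0,"rx": 0,"ry": 0,"rz": -1.467,"fingers": 20}
    - {"x": 84.2,"y": 93.6,"z": 0,"rx": 0,"ry": 0,"rz": -1.467,"fingers": 20}
    - {"x": 84.2,"y": 93.6,"z": 0,"rx": 0,"ry": 0,"rz": -1.467,"fingers": 20}

```text
t: 4.7
position: [0.6518, -0.09, 0.0558]
tcp_rot: [0.255, 0.967, -0.0, 0.0]
contact_force: [-0.1, -0.6, 0.6]
grip_width: 0.0201
grasp_force: 0.0
```

```bash
cat > look.py <<'E'
from h import *
import sys
n=sys.argv[1]
s=r.read_state();print(s["position"],s["contact_force"])
o=[r.capture(k)[0] for k in("top","wrist","scene")]
np.savez(f"pics/{n}.npz",top=o[0],wrist=o[1],scene=o[2])
cv2.imwrite(f"pics/{n}.png",np.vstack([np.hstack([cv2.resize(o[0][130:260,310:470],(400,325)),cv2.resize(o[2][140:290,200:385],(400,325))]),cv2.resize(o[1],(440,275))[:, :].copy() if 0 else np.hstack([cv2.resize(o[1],(440,275)),np.zeros((275,360,3),np.uint8)])])[:,:,::-1])
E
python3 look.py l1
```

```text
[ 0.65183139 -0.08997629  0.0558152 ] [-0.14187674 -0.61750071  0.59026721]
```

View pics/l1.png

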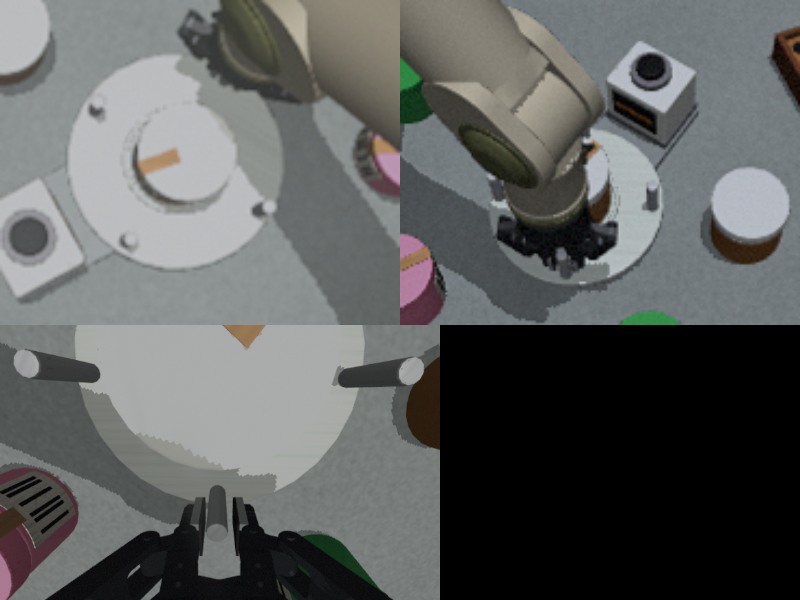

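The post is straddled and the disc has turned with it. In the top view the strip now points left towards the scanner, with some turn still to go. I'll measure its angle.

```bash
cat > ang.py <<'E'
from h import *
import sys
p=np.load(f"pics/{sys.argv[1]}.npz")["top"];hsv=cv2.cvtColor(p,cv2.COLOR_RGB2HSV)
m=cv2.inRange(hsv,(5,80,90),(20,255,255));K=np.zeros_like(m);cv2.circle(K,(382,190),25,255,-1);m&=K
n,L,S,C=cv2.connectedComponentsWithStats(m);v,u=np.nonzero(L==1+np.argmax(S[1:,4]))
P=ray("top",np.c_[u,v],.11)[:,:2];c=P.mean(0);w,V=np.linalg.eigh(np.cov((P-c).T));print(len(u),c,w**.5,np.degrees(np.arctan2(V[1,1],V[0,1]))%180)
g=cv2.cvtColor(p,cv2.COLOR_RGB2GRAY);e=c-[.5693,-.0433];print("from axis",np.degrees(np.arctan2(e[1],e[0])))
E
python3 ang.py l1
python3 - <<'E'
from h import *
s=r.read_state();c=np.array([.5693,-.0433]);e=s["position"][:2]-c;b=np.degrees(np.arctan2(e[1],e[0]));print(b,np.hypot(*e))
for t in(-26,-23,-20,-17):
    a=np.radians(t);q=c+.095*np.array([np.cos(a),np.sin(a)]);print(t,rel(s,[*q,.055],a+np.pi/2))
E
```

```text
81 [ 0.55860424 -0.01732543] [0.00334884 0.01123079] 110.94767781446633
from axis 112.38079733988715
-29.47246934360369 0.09454407364830486
-26 (array([-0.3,  5.8,  0.5]), array([-0.   ,  0.   , -0.061]), np.float64(3.5))
-23 (array([ 0.2, 10.7,  0.5]), array([-0.   ,  0.   , -0.114]), np.float64(6.5))
-20 (array([ 0.8, 15.6,  0.5]), array([-0.   ,  0.   , -0.166]), np.float64(9.5))
-17 (array([ 1.8, 20.5,  0.5]), array([-0.   ,  0.   , -0.218]), np.float64(12.5))
```

Call:
apply_moves:
  steps:
    - {"x": -0.3,"y": 5.5,"z": 0,"rx": 0,"ry": 0,"rz": -0.058,"fingers": 20}
    - {"x": 0.2,"y": 10.5,"z": 0,"rx": 0,"ry": 0,"rz": -0.11,"fingers": 20}
    - {"x": 0.7,"y": 14.8,"z": 0,"rx": 0,"ry": 0,"rz": -0.157,"fingers": 20}
    - {"x": 0.7,"y": 14.8,"z": 0,"rx": 0,"ry": 0,"rz": -0.157,"fingers": 20}
    - {"x": 0.7,"y": 14.8,"z": 0,"rx": 0,"ry": 0,"rz": -0.157,"fingers": 20}

```text
t: 5.48
position: [0.6585, -0.0758, 0.0552]
tcp_rot: [0.178, 0.984, 0.0, 0.0]
contact_force: [-0.0, 0.2, -0.6]
grip_width: 0.02
grasp_force: 0.0
```

```bash
python3 look.py l2; python3 ang.py l2
```

```text
[ 0.65845276 -0.07578478  0.05519885] [-0.02130549  0.23771968 -0.5571007 ]
83 [ 0.55464743 -0.01914235] [0.00346634 0.01091866] 121.03895322095742
from axis 121.23846537550799
```

Call:
apply_moves:
  steps:
    - {"x": 0,"y": -2.5,"z": 0,"rx": 0,"ry": 0,"rz": 0,"fingers": 22}
    - {"x": 0,"y": -2.5,"z": 0,"rx": 0,"ry": 0,"rz": 0,"fingers": 22}
    - {"x": 0,"y": -2.5,"z": -40,"rx": 0,"ry": 0,"rz": 0,"fingers": 22}
    - {"x": 0,"y": -2.5,"z": -100,"rx": 0,"ry": 0,"rz": 0,"fingers": 22}
    - {"x": 0,"y": -2.5,"z": -150,"rx": 0,"ry": 0,"rz": 0,"fingers": 0}
    - {"x": 0,"y": -2.5,"z": -150,"rx": 0,"ry": 0,"rz": 0,"fingers": 0}

```text
t: 6.38
position: [0.6596, -0.078, 0.2097]
tcp_rot: [0.178, 0.984, 0.0, 0.003]
contact_force: [-0.6, -0.5, -0.9]
grip_width: 0.0001
grasp_force: 0.0
```

```bash
python3 look.py l3; python3 ang.py l3
python3 - <<'E'
from h import *
s=r.read_state();print(s["qpos"])
for y in(30,-60,-20): print(rel(s,[.486,.0995,.16],np.radians(y)))
E
```

```text
[ 0.65957554 -0.07796442  0.20967986] [-0.60385878 -0.51763649 -0.85507154]
83 [ 0.55464743 -0.01914235] [0.00346634 0.01091866] 121.03895322095742
from axis 121.23846537550799
[ 0.50045209  0.65290254 -0.74692319  1.74636775  0.53000658  0.95622319
  0.75370136]
(array([222.4, 107.4,  44.5]), array([-0.001, -0.001,  0.69 ]), np.float64(-39.5))
(array([222.4, 107.4,  44.5]), array([-0.   , -0.001, -0.881]), np.float64(50.5))
(array([222.4, 107.4,  44.5]), array([-1.000e-03, -0.000e+00,  1.563e+00]), np.float64(-89.5))
```

Call:
apply_moves:
  steps:
    - {"x": 37,"y": 18,"z": 0,"rx": 0,"ry": 0,"rz": 0.115,"fingers": 0}
    - {"x": 74,"y": 36,"z": 0,"rx": 0,"ry": 0,"rz": 0.23,"fingers": 0}
    - {"x": 111,"y": 54,"z": 0,"rx": 0,"ry": 0,"rz": 0.345,"fingers": 0}
    - {"x": 148,"y": 72,"z": 0,"rx": 0,"ry": 0,"rz": 0.46,"fingers": 0}
    - {"x": 185,"y": 90,"z": 0,"rx": 0,"ry": 0,"rz": 0.575,"fingers": 0}
    - {"x": 222.4,"y": 107.4,"z": 20,"rx": 0,"ry": 0,"rz": 0.69,"fingers": 0}
    - {"x": 222.4,"y": 107.4,"z": 45,"rx": 0,"ry": 0,"rz": 0.69,"fingers": 0}
    - {"x": 222.4,"y": 107.4,"z": 45,"rx": 0,"ry": 0,"rz": 0.69,"fingers": 0}
    - {"x": 222.4,"y": 107.4,"z": 45,"rx": 0,"ry": 0,"rz": 0.69,"fingers": 0}

```text
t: 7.65
position: [0.4867, 0.0997, 0.1601]
tcp_rot: [0.5, 0.866, -0.0, -0.0]
contact_force: [0.2, 0.5, 0.1]
grip_width: 0.0001
grasp_force: 0.0
```

```bash
python3 look.py l4; python3 ang.py l4
python3 - <<'E'
from h import *
s=r.read_state();print(s["qpos"],rel(s,[.486,.0995,.12],np.radians(30)))
cv2.imwrite("pics/w4.png",np.load("pics/l4.npz")["wrist"][:,:,::-1])
E
```

```text
[0.48674619 0.09971209 0.16007208] [0.2033719  0.53645564 0.12706982]
84 [ 0.55456115 -0.01893131] [0.00345964 0.01104758] 120.69522492959987
from axis 121.16669028474304
[ 0.08832981  0.48407271 -0.55699198  2.15797775  0.44399873  0.61003847
 -0.26400898] (array([ 0.5, -1.1, 40.7]), array([ 0.001,  0.   , -0.001]), np.float64(0.0))
```

View pics/l4.png

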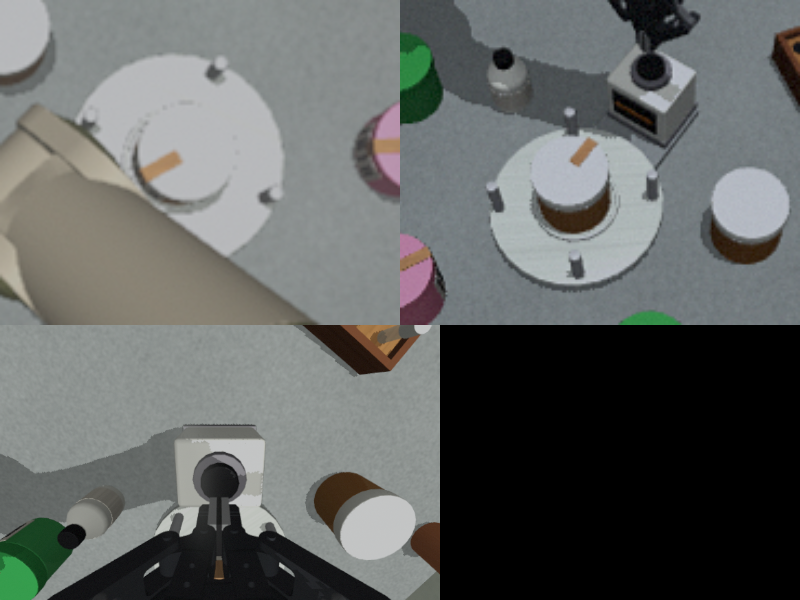

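The strip points straight at the scanner, and the fingertips are over the black key. Pressing now, gradually.

Call:
apply_moves:
  steps:
    - {"x": 0,"y": -0.5,"z": 20,"rx": 0,"ry": 0,"rz": 0,"fingers": 0}
    - {"x": 0,"y": -0.5,"z": 34,"rx": 0,"ry": 0,"rz": 0,"fingers": 0}
    - {"x": 0,"y": -0.5,"z": 38,"rx": 0,"ry": 0,"rz": 0,"fingers": 0}
    - {"x": 0,"y": -0.5,"z": 41,"rx": 0,"ry": 0,"rz": 0,"fingers": 0}
    - {"x": 0,"y": -0.5,"z": 41,"rx": 0,"ry": 0,"rz": 0,"fingers": 0}
    - {"x": 0,"y": -0.5,"z": 41,"rx": 0,"ry": 0,"rz": 0,"fingers": 0}

```text
t: 8.55
position: [0.4861, 0.0995, 0.1196]
tcp_rot: [0.5, 0.866, -0.0, 0.0]
contact_force: [-1.4, -1.9, 2.9]
grip_width: -0.0001
grasp_force: 1.4
```

Call:
apply_moves:
  steps:
    - {"x": 0,"y": 0,"z": 2,"rx": 0,"ry": 0,"rz": 0,"fingers": 0}
    - {"x": 0,"y": 0,"z": 3,"rx": 0,"ry": 0,"rz": 0,"fingers": 0}
    - {"x": 0,"y": 0,"z": 3,"rx": 0,"ry": 0,"rz": 0,"fingers": 0}
    - {"x": 0,"y": 0,"z": 3,"rx": 0,"ry": 0,"rz": 0,"fingers": 0}

```text
t: 9.05
position: [0.4862, 0.0996, 0.1163]
tcp_rot: [0.5, 0.866, -0.0, 0.0]
contact_force: [-2.1, -1.2, 4.9]
grip_width: 0.0001
grasp_force: 2.3
```

Call:
apply_moves:
  steps:
    - {"x": 0,"y": 0,"z": 1,"rx": 0,"ry": 0,"rz": 0,"fingers": 0}
    - {"x": 0,"y": 0,"z": 2,"rx": 0,"ry": 0,"rz": 0,"fingers": 0}
    - {"x": 0,"y": 0,"z": 2,"rx": 0,"ry": 0,"rz": 0,"fingers": 0}
    - {"x": 0,"y": 0,"z": 2,"rx": 0,"ry": 0,"rz": 0,"fingers": 0}

```text
t: 9.55
position: [0.4863, 0.0996, 0.1157]
tcp_rot: [0.5, 0.866, -0.0, 0.001]
contact_force: [-6.0, -4.0, 27.8]
grip_width: 0.0001
grasp_force: 13.9
```

The key has hit its stop: the force jumped to 28 N and the TCP stopped at z = 0.1157. Releasing.

Call:
apply_moves:
  steps:
    - {"x": 0,"y": 0,"z": -4,"rx": 0,"ry": 0,"rz": 0,"fingers": 0}
    - {"x": 0,"y": 0,"z": -12,"rx": 0,"ry": 0,"rz": 0,"fingers": 0}
    - {"x": 0,"y": 0,"z": -50,"rx": 0,"ry": 0,"rz": 0,"fingers": 0}
    - {"x": 0,"y": 0,"z": -100,"rx": 0,"ry": 0,"rz": 0,"fingers": 0}
    - {"x": 0,"y": 0,"z": -130,"rx": 0,"ry": 0,"rz": 0,"fingers": 0}
    - {"x": 0,"y": 0,"z": -130,"rx": 0,"ry": 0,"rz": 0,"fingers": 0}
    - {"x": 0,"y": 0,"z": -130,"rx": 0,"ry": 0,"rz": 0,"fingers": 0}

```text
t: 10.42
position: [0.4861, 0.0996, 0.2438]
tcp_rot: [0.5, 0.866, -0.0, -0.0]
contact_force: [-0.0, 0.1, -0.7]
grip_width: -0.0002
grasp_force: 0.0
```

```bash
python3 look.py l5; python3 ang.py l5
```

```text
[0.48605714 0.09955062 0.24380998] [-0.02621157  0.08410425 -0.71033118]
80 [ 0.55509045 -0.01965986] [0.00344935 0.01054205] 119.80981839134883
from axis 121.00911393286954
```

View pics/l5.png

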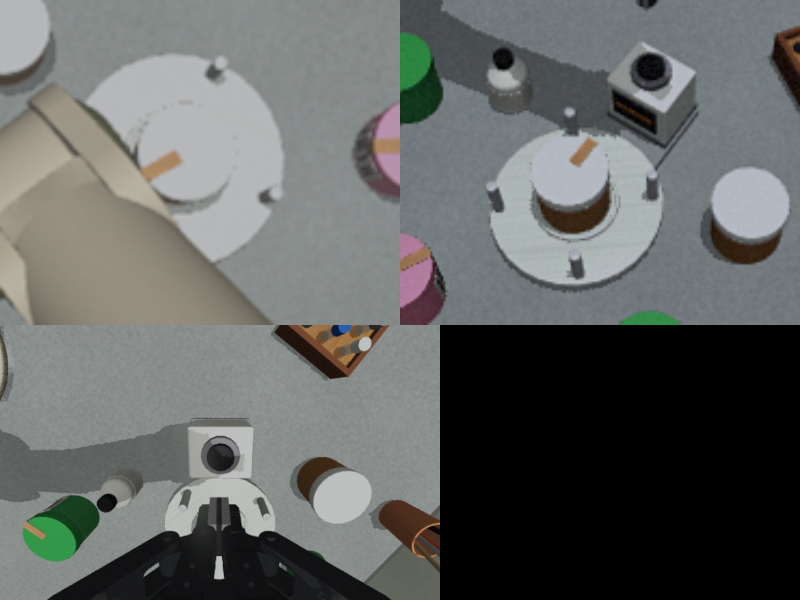

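The jar stands upright with the strip at about 120°, facing the scanner. The key is back up, the gripper is clear, and the neighbouring objects look unmoved. Handing in.

```bash
python3 -c "
from cell import r
print(r.close_job())"
```

```text
the job is handed in; nothing more can be done
None
```

The job is handed in at about 10.6 s: I turned the table until the label faced the scanner within about 2° by the top camera, then pressed the key to its stop and released it, with the jar upright and the neighbouring objects apparently unmoved; the judge gave no verdict.

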